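# Close up the tool chest

## Robot

A 7-joint arm with a two-finger parallel gripper is mounted at the origin on a cart in front of the work surface, level with it; the furniture and walls round the work are solid. World frame = base frame: x ahead of the robot, y to its left, z up, the work surface at z = 0. Lengths are in mm, angles in rad, forces in N, time in s.
With the tool pointing down it reaches from about 425 to 950 mm from the base axis. Payload 16.7 kg.
Tool frame: the origin (TCP) lies between the finger pads; the fingertips stand 11 mm ahead of it and the grasp point (between the pads) lies 8 mm behind it; z points along the fingers, y is the line along which they close (so a half turn about z gives the same grasp; the last joint's range is limited). The gripper opens to 94 mm and grips with 3 to 60 N. Pads are 16 mm wide; open, the fingers measure 119 mm over their backs; the gripper's body (75 mm by 177 mm) begins 78 mm behind the grasp point.
Start: joints at [1.056, 0.426, 0.074, 1.606, -0.034, 1.111, -0.067], TCP at [240.782, -630.555, 216.467] pointing down, gripper open.
Joint ranges: [-2.85, 2.85], [-0.5, 2.14], [-1.23, 1.37], [0.21, 2.46], [-1.02, 4.16], [0.16, 2.05], [-2.73, 2.73]. Speed limits (rad/s): [1.89, 1.89, 2.39, 2.39, 3.01, 3.01, 3.01].

## Interface

Orientations are given as a unit quaternion [x, y, z, w].
In Python, from workcell import bot, imaging, workorder gives the robot as it stands.
- The arm moves only by the shell command python3 -m pendant 'ROWS' [FORCE]. ROWS is JSON, a list of rows, each an object with "grip": the opening in per cent of the stroke, from 0 (shut) to 100 (fully open); "offset": the shift along the world's x, y, z in mm, a list of three; "dr": the turn, a rotation vector about the world's x, y, z in rad, a list of three. A call has 1 to 5 rows; each row is the pose to reach, as a shift and turn from the pose commanded when the call began; what a row does not reach only later rows make up. A row lasts 1/8 s, in which the tool goes at most 62.5 mm and 10.7 degrees, less where a joint would pass 70% of its speed; a pose out of reach is approached as far as the arm can. A call with a gripper value outside its range is refused whole. The fingers move at their own pace and stop on an object; FORCE is the grip in N (left out, the last holds). Time passes only in rows, so rows that repeat a pose let the fingers close. It gives the time, the measured TCP pose, the force, the opening and the grip force at its end, in the units of the state.
- bot.get_obs(): the state, without advancing time (a new reading comes with each control period).
- imaging.grab_frame(name): name is "scene" or "top" or "wrist"; returns a dict with "pixels" (384x512x3 uint8, blue, green, red), "range_z" (384x512 float32, mm along the optical axis (not along the pixel's ray), 0 where there is no reading), "mtx" (3x3 intrinsics, pixels), "rvec" (rotation vector, rad) and "tvec" (3), from world to camera coordinates, as OpenCV has them. Camera axes: x right, y down, z forward; pixel columns grow to the right and rows downward; lengths in mm; the calibration is good to about 2 mm. The wrist camera is an equidistant fisheye: a pixel r from the principal point sees the ray r / f radians off the axis. A picture is of the moment at which its call begins.
- workorder.sign_off(): hands the job in; it is judged then, once.
The state is a dict: "t": time; "joint_positions": joint angles; "qd": joint speeds; "tau": joint torques, N m; "tcp_pos": TCP position; "tcp_rot": TCP orientation; "ft_force": force on the tool from outside, world axes, zero at the start; "ft_torque": the same for the moment, N m; "grip_width": opening from 0.0 (shut) to 1.0 (fully open); "gripper_force": force on a finger pad.
Only numpy, scipy, OpenCV 4.12 (cv2) and the standard library are available. Lean on these libraries where they do the work, as an engineer would, in place of code of your own. Each camera call takes 0.05 s, during which the arm holds its last target. There are 200 camera calls.

## Task

Close up the small grey steel tool chest: with the fingertips push both of its drawers fully home from the front, and only then push the raised lid down until it is fully shut, easing it all the way without a slam. Only push: do not reach into or pinch the drawers, pull anything further open or lift anything, and leave the things in the chest's top tray and on the bench where they are.

Things in the scene. Friction and masses are not known exactly. Their poses are not given: they have to be found in the camera images.
- tool_chest: Grey steel chest, fixed, 240 mm wide (y), 160 deep (x), 98 high without its lid. Origin: centre of its underside, on the table. x points from front (face at x = -80 mm, towards the robot) to back, y to its left, z up. Two drawers side by side come out of the front; over them an open tray (floor at 80 mm, rim at 98) with a chisel and a nut lying in it; the lid is hinged along the back.
- drawer_left_front (a point): On the front face of the left drawer (y +59.5 mm in the chest's frame), 60 mm above the table top. The plain flat front is 110 mm wide (along y), 6 mm thick and 86 mm high (10 to 96 mm above the table), about as high as the tray behind it. Axes as those of the chest: x points straight into the chest, the way to push.
- drawer_left (a joint): How far the left drawer stands out, in m: 0 fully home (its front flush with the chest), 0.03 to 0.065 at the start; a solid stop at 0. It slides with about 1.5 N of friction plus slight damping and stays where it is left.
- drawer_right_front (a point): On the front face of the right drawer (y -59.5 mm in the chest's frame), 60 mm above the table top. The plain flat front is 110 mm wide (along y), 6 mm thick and 86 mm high (10 to 96 mm above the table), about as high as the tray behind it. Axes as those of the chest: x points straight into the chest, the way to push.
- drawer_right (a joint): How far the right drawer stands out, in m: 0 fully home (its front flush with the chest), 0.03 to 0.065 at the start; a solid stop at 0. It slides with about 1.5 N of friction plus slight damping and stays where it is left.
- chest_lid_edge (a point): Middle of the lid's free (front) edge, on its outer face (the top when shut, then 104 mm above the table). Lid: flat steel plate, 169 mm from hinge axis to this edge, 248 wide, 4 thick; a 32 mm lip turned down along the front closes over the upper part of the drawer fronts, so these must be home first. Axes turn with the lid: x from free edge to hinge, z out of the outer face.
- chest_lid_hinge (a point): Middle of the lid's hinge axis: at x = +80 mm, z = 100 mm in the chest's frame; the axis runs along the chest's y. The outer face lies 4 mm outside the axis.
- chest_lid (a joint): Lid angle in rad: 0 shut, pi/2 upright, 1.15 to 1.4 at the start (leaning over the chest). The hinge is stiff (0.55 N m of friction, more than the lid's weight) so the lid stays at any angle and must be pushed the whole way, with some 2 to 5 N near its free edge.
- cold_chisel: Dark steel cold chisel (a bar with a flat cutting end), 158x20x16 mm, loose in the chest's tray. Origin under its centre. Leave alone.
- nut: Large steel hexagon nut, 34x30x16 mm, loose in the chest's tray. Origin under its centre. Leave alone.
- tape_measure: Tape measure standing on its edge, 34x78x64 mm, on the bench to the left. Origin under its centre. Leave alone.
- oil_can: Red oil can with a thin spout, 68x97x159 mm, on the bench to the left of the chest. Origin under its centre. Leave alone.
- tin: Round printed tin, 75 mm across, 58 mm high, on the bench to the right. Origin under its centre. Leave alone.
- handle_block: Wooden block, 34x130x26 mm, lying behind the chest to the left. Origin under its centre. Leave alone.

How it is judged:
By the outcome, as a careful person would: the job done as asked, in the order asked, and still so for the second after the job is handed in, with the robot touching nothing.
It also fails if it takes over 69 s, if anything falls off the work surface, if the arm or the gripper's body presses on something with over 40 N, if the wrist force passes 120 N, or if a joint passes its speed limit or range.

## Working session

There is one attempt and no reset: what is moved stays moved. The work goes in short steps, Python scripts to look and compute and a shell command to move; the robot and the scene stay as the last step left them, time stands still between calls to the robot, and variables do not carry over. Pictures are saved under pics/ and viewed, at most 10 in all, crops included, and the job is handed in when it is done.

```bash
mkdir -p pics
cat > h.py <<'E'
import numpy as np, cv2
from workcell import bot, imaging, workorder
def grab(n):
    f=imaging.grab_frame(n); return f
def cloud(f):
    K=np.array(f["mtx"]);R=cv2.Rodrigues(np.array(f["rvec"],float))[0];t=np.array(f["tvec"],float).ravel()
    z=f["range_z"].astype(float);v,u=np.mgrid[:z.shape[0],:z.shape[1]]
    P=np.stack([(u-K[0,2])/K[0,0]*z,(v-K[1,2])/K[1,1]*z,z],-1)
    W=(P-t)@R; W[z<=0]=np.nan; return W
E
python3 - <<'E'
from h import *
for n in("scene","top"):
    f=grab(n);cv2.imwrite(f"pics/{n}0.png",f["pixels"]);W=cloud(f);np.save(f"{n}0.npy",W)
    R=cv2.Rodrigues(np.array(f["rvec"],float))[0];print(n,-R.T@np.array(f["tvec"]).ravel(),R[2])
o=bot.get_obs();print(o)
E
```

```text
scene [130.88339414 705.37544081 824.27244899] [ 0.41576466 -0.62609341 -0.65965657]
top [ 496.09330772   37.66103127 1193.96714765] [ 0.07895379 -0.00218291 -0.99687589]
{'t': 0.1, 'joint_positions': array([ 1.0564975 ,  0.42666173,  0.07384652,  1.60652392, -0.03407528,
        1.11082066, -0.06708963]), 'qd': array([ 0.00033222, -0.00180082,  0.00038065, -0.00312222,  0.00018233,
        0.00077741,  0.00120378]), 'tau': array([ 6.52207629e-03, -9.37468886e+01,  3.67593169e+00, -4.55035830e+01,
       -4.86298499e-02,  1.69417175e-02,  7.44095814e-05]), 'tcp_pos': array([ 240.64945135, -630.23622121,  215.85903469]), 'tcp_rot': array([ 9.83411475e-01,  1.81387809e-01, -1.53322180e-04, -5.56704782e-04]), 'ft_force': array([-0.19934238, -0.30611209,  1.07548053]), 'ft_torque': array([ 0.00340297,  0.00754223, -0.04918732]), 'gripper_force': 0.0, 'grip_width': 1.0033751065606458}
```

View pics/scene0.png

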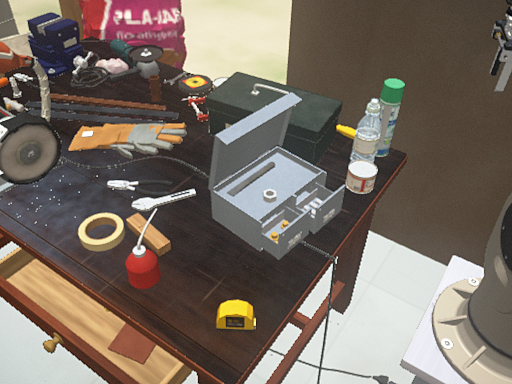

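View pics/top0.png

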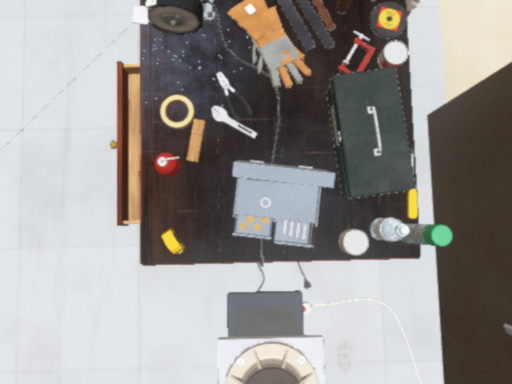

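The scene view shows the chest around (270,195) with its lid raised and leaning. The left drawer front is at about (290,240) and the right at (325,210). In the top view the chest is at (280,200), with drawer fronts near (250,238) and (292,243), and its yaw is slight. Next I'll fit the planes.

```bash
cat > fit.py <<'E'
from h import *
import sys
def normals(W):
    a=np.gradient(W,axis=1);b=np.gradient(W,axis=0);n=np.cross(a,b);return n/np.linalg.norm(n,axis=-1,keepdims=True)
def fitplane(P,it=6,tol=3):
    for _ in range(it):
        c=np.median(P,0) if _==0 else P.mean(0)
        u,s,v=np.linalg.svd(P-c,full_matrices=False);n=v[2];d=abs((P-c)@n);P=P[d<max(tol,np.median(d)*2)]
    return P.mean(0),n,P
E
python3 - <<'E'
from fit import *
W=np.load("scene0.npy");N=normals(W)
T=np.load("top0.npy")
# top: rows/points around chest
print("top px",T[200,277],T[238,250],T[243,292],T[168,280])
ok=np.isfinite(N).all(-1)
u=np.zeros(ok.shape,bool);u[85:260,200:345]=1
ok&=u
N=N*np.where(((N*([130.9,705.4,824.3]-W)).sum(-1)<0)[...,None],-1,1)
C=T[200,277]
near=ok&(np.hypot(W[...,0]-C[0],W[...,1]-C[1])<230)
for nm,m in dict(left=near&(N[...,1]>.9)&(W[...,2]>10)&(W[...,2]<95),front=near&(N[...,0]<-.9)&(W[...,2]>12)&(W[...,2]<95),lid=near&(W[...,2]>115)).items():
    P=W[m];print(nm,len(P),P.min(0).round(),P.max(0).round())
    if nm=="front":
        for lo,hi in((-999,C[1]-20),(C[1]+5,999)):
            Q=P[(P[:,1]>lo)&(P[:,1]<hi)] if 0 else P[(P[:,1]>lo)&(P[:,1]<hi)]
            c,n,Q=fitplane(Q);print(len(Q),c,n,Q.min(0).round(),Q.max(0).round())
    else:
        c,n,Q=fitplane(P);print(len(Q),c,n,Q.min(0).round(),Q.max(0).round())
for zc in((88,101),):
    m=(T[...,2]>zc[0])&(T[...,2]<zc[1])&(np.hypot(T[...,0]-C[0],T[...,1]-C[1])<200)
    for r in range(160,255,3):
        q=np.where(m[r])[0]
        if len(q):print(r,len(q),T[r,q[0]].round(),T[r,q[-1]].round())
m=(T[...,2]>130)&(np.hypot(T[...,0]-C[0],T[...,1]-C[1])<200);P=T[m];c,n,Q=fitplane(P);print("lidtop",len(Q),c,n,Q.min(0).round(),Q.max(0).round())
E
```

```text
top px [561.01092557 -29.90868735  79.5664862 ] [450.68871009  51.84948462  -2.52986967] [437.34879497 -67.58243869  96.04170417] [627.49377672 -28.15831718 267.04312729]
left 1834 [ 440. -237.   10.] [670. 102.  95.]
1091 [556.65308047   1.21675987  54.52892901] [-0.22476067  0.04144189  0.97353234] [ 441. -237.   11.] [670. 102.  95.]
front 1985 [ 423. -259.   12.] [669. 101.  95.]
357 [ 524.76165392 -102.38250854   77.05977943] [ 0.0964292   0.15078088 -0.9838529 ] [ 424. -258.   43.] [653. -50.  95.]
533 [518.40996169  31.58837312  76.20685278] [-0.10943827  0.09652671  0.98929564] [437. -25.  46.] [669.  99.  95.]
lid 3901 [ 560. -260.  115.] [674.  90. 268.]
1767 [644.37908791 -30.83649677 169.7978284 ] [ 0.96397881 -0.14205477  0.22486727] [ 604. -251.  115.] [674.  88. 267.]
160 3 [676.  45. 100.] [677.  39.  98.]
163 1 [667.  -6. 100.] [667.  -6. 100.]
166 4 [656. -97. 100.] [ 655. -112.   98.]
178 3 [626.  81.  96.] [626.  49.  88.]
181 3 [617.  84.  97.] [615. -28.  91.]
184 3 [608.  84.  99.] [ 600. -224.  101.]
187 2 [600.  84.  95.] [ 594. -153.   95.]
190 3 [592.  87. 
[... 193 characters left out ...]
.   97.]
205 9 [549.  91.  99.] [ 543. -145.   97.]
208 6 [540.  94.  97.] [ 534. -145.   97.]
211 3 [532.  94.  99.] [ 526. -144.   96.]
214 16 [523.  97.  95.] [ 517. -144.   99.]
217 13 [513.   4.  95.] [ 509. -141.   98.]
220 16 [503. -19.  98.] [ 500. -140.   98.]
223 2 [ 492. -137.   98.] [ 492. -140.  100.]
226 1 [ 483. -137.   97.] [ 483. -137.   97.]
235 20 [464.  90.  93.] [462.  36.  96.]
238 9 [453.  14.  91.] [453.  -9.  96.]
241 5 [444. -17.  89.] [444. -28.  92.]
244 19 [435. -51.  94.] [ 434. -102.   94.]
247 2 [ 424. -116.   88.] [ 425. -124.   97.]
lidtop 1478 [617.73982703 -37.04182202 256.50178024] [-0.91705412  0.128383   -0.37753086] [ 583. -162.  130.] [671.  86. 271.]
```

Run:
```python
from fit import *
T=np.load("top0.npy");S=np.load("scene0.npy")
P=np.vstack([T.reshape(-1,3),S.reshape(-1,3)]);P=P[np.isfinite(P).all(1)]
print("max height grid, rows x 150..750, cols y -800..200 step 100")
for x in range(150,1000,100):
    print(x,[int(P[(abs(P[:,0]-x)<50)&(abs(P[:,1]-y)<50)][:,2].max(initial=-999)) for y in range(-800,201,100)])
# refined chest frame
ps=-0.147;c,s=np.cos(ps),np.sin(ps)
def loc(P):return np.stack([c*P[:,0]+s*P[:,1],-s*P[:,0]+c*P[:,1],P[:,2]],1)
L=loc(P)
# drawer fronts, scene + top
for nm,y0 in(("L",113.5),("R",-5.5)):
    m=(abs(L[:,1]-y0)<45)&(L[:,2]>20)&(L[:,2]<90)&(L[:,0]>415)&(L[:,0]<470);Q=L[m]
    h,e=np.histogram(Q[:,0],np.arange(415,471,3));print(nm,dict(zip(e[:-1],h)))
    for lo,hi in((-45,-15),(-15,15),(15,45)):
        q=Q[(Q[:,1]-y0>lo)&(Q[:,1]-y0<hi)];print(np.percentile(q[:,0],[5,25,50]))
```

```text
max height grid, rows x 150..750, cols y -800..200 step 100
150 [-49, -734, -735, -723, -720, -735, 4, 18, 306, 19, 4]
250 [-10, 346, 430, 345, -731, -735, -721, -735, -724, -734, -733]
350 [198, 334, -738, 4, 6, 59, 59, 6, 11, 7, 7]
450 [268, -738, -739, 226, 230, 211, 62, 102, 101, 98, 11]
550 [240, -999, -746, 31, 138, 138, 265, 267, 263, 101, 7]
650 [255, -999, -999, 21, 139, 168, 268, 269, 271, 269, 159]
750 [210, -999, -999, 22, 139, 172, 138, 8, 15, 14, 32]
850 [-15, -999, -999, 5, 140, 165, 138, 7, 16, 18, 30]
950 [196, -999, -999, 5, 138, 139, 138, 65, 62, 17, 7]
L {np.int64(415): np.int64(0), np.int64(418): np.int64(0), np.int64(421): np.int64(0), np.int64(424): np.int64(0), np.int64(427): np.int64(0), np.int64(430): np.int64(0), np.int64(433): np.int64(0), np.int64(436): np.int64(0), np.int64(439): np.int64(0), np.int64(442): np.int64(107), np.int64(445): np.int64(393), np.int64(448): np.int64(3), np.int64(451): np.int64(20), np.int64(454): np.int64(0), np.int64(457): np.int64(0), np.int64(460): np.int64(0), np.int64(463): np.int64(0), np.int64(466): np.int64(0)}
[444.68631567 445.52001046 446.14593128]
[444.08919243 444.94076066 445.66337761]
[444.02349444 445.02097548 445.73574905]
R {np.int64(415): np.int64(0), np.int64(418): np.int64(0), np.int64(421): np.int64(0), np.int64(424): np.int64(0), np.int64(427): np.int64(0), np.int64(430): np.int64(0), np.int64(433): np.int64(69), np.int64(436): np.int64(342), np.int64(439): np.int64(2), np.int64(442): np.int64(27), np.int64(445): np.int64(1), np.int64(448): np.int64(1), np.int64(451): np.int64(0), np.int64(454): np.int64(3), np.int64(457): np.int64(7), np.int64(460): np.int64(8), np.int64(463): np.int64(12), np.int64(466): np.int64(14)}
[435.81055185 436.99107614 437.67359122]
[435.39483448 436.34132824 436.86959797]
[435.35733398 436.27628892 436.97791675]
```

```bash
python3 -m pendant '[{"grip":0,"offset":[0,0,40],"dr":[0,0,0]},{"grip":0,"offset":[0,0,80],"dr":[0,0,0]},{"grip":0,"offset":[0,0,120],"dr":[0,0,0]}]'
```

```text
t: 0.48
tcp_pos: [240.6, -630.3, 337.3]
tcp_rot: [0.983, 0.181, -0.0, -0.0]
ft_force: [0.8, -0.3, -0.7]
grip_width: 0.717
gripper_force: 0.0
```

```bash
python3 -m pendant '[{"grip":0,"offset":[30,50,0],"dr":[0,0,-0.1]},{"grip":0,"offset":[60,100,0],"dr":[0,0,-0.2]},{"grip":0,"offset":[90,150,0],"dr":[0,0,-0.3]},{"grip":0,"offset":[120,200,0],"dr":[0,0,-0.4]},{"grip":0,"offset":[150,240,0],"dr":[0,0,-0.51]}]'
python3 -m pendant '[{"grip":0,"offset":[30,50,0],"dr":[0,0,0]},{"grip":0,"offset":[60,100,0],"dr":[0,0,0]},{"grip":0,"offset":[80,150,0],"dr":[0,0,0]},{"grip":0,"offset":[80,200,0],"dr":[0,0,0]},{"grip":0,"offset":[80,200,0],"dr":[0,0,0]}]'
```

```text
t: 1.1
tcp_pos: [391.5, -388.4, 336.5]
tcp_rot: [0.997, -0.074, 0.0, -0.0]
ft_force: [-0.0, -1.1, 0.7]
grip_width: 0.185
gripper_force: 0.0
t: 1.72
tcp_pos: [471.2, -186.9, 336.5]
tcp_rot: [0.998, -0.07, -0.0, -0.0]
ft_force: [-0.2, -0.2, 0.5]
grip_width: 0.006
gripper_force: 0.0
```

```bash
python3 -m pendant '[{"grip":0,"offset":[-10,60,0],"dr":[0,0,0]},{"grip":0,"offset":[-20,120,0],"dr":[0,0,0]},{"grip":0,"offset":[-30,180,0],"dr":[0,0,0]},{"grip":0,"offset":[-36,236,0],"dr":[0,0,0]},{"grip":0,"offset":[-36,236,-40],"dr":[0,0,0]}]'
python3 -m pendant '[{"grip":0,"offset":[0,0,-50],"dr":[0,0,0]},{"grip":0,"offset":[0,0,-100],"dr":[0,0,0]},{"grip":0,"offset":[0,0,-140],"dr":[0,0,0]},{"grip":0,"offset":[0,0,-160],"dr":[0,0,0]},{"grip":0,"offset":[0,0,-160],"dr":[0,0,0]}]'
```

```text
t: 2.35
tcp_pos: [435.8, 48.8, 298.1]
tcp_rot: [0.998, -0.07, 0.003, -0.001]
ft_force: [1.0, -0.7, -0.3]
grip_width: 0.006
gripper_force: 0.0
t: 2.98
tcp_pos: [434.0, 44.8, 135.3]
tcp_rot: [0.997, -0.073, -0.001, 0.0]
ft_force: [0.3, 0.4, 0.6]
grip_width: 0.008
gripper_force: 0.0
```

```bash
python3 -m pendant '[{"grip":0,"offset":[0,0,-40],"dr":[0,0,0]},{"grip":0,"offset":[0,0,-75],"dr":[0,0,0]},{"grip":0,"offset":[0,0,-75],"dr":[0,0,0]}]'
python3 -c "
from h import *
f=grab('scene');cv2.imwrite('pics/s1.png',cv2.resize(f['pixels'][80:330,150:480],None,fx=2,fy=2));print(bot.get_obs()['joint_positions'])"
```

```text
t: 3.35
tcp_pos: [434.1, 45.1, 60.9]
tcp_rot: [0.997, -0.073, -0.001, 0.0]
ft_force: [-0.2, 0.6, 0.8]
grip_width: 0.003
gripper_force: 0.0
[ 0.12026389  0.29432425 -0.41935344  2.23439892  0.19687601  0.64723523
 -2.15713844]
```

View pics/s1.png

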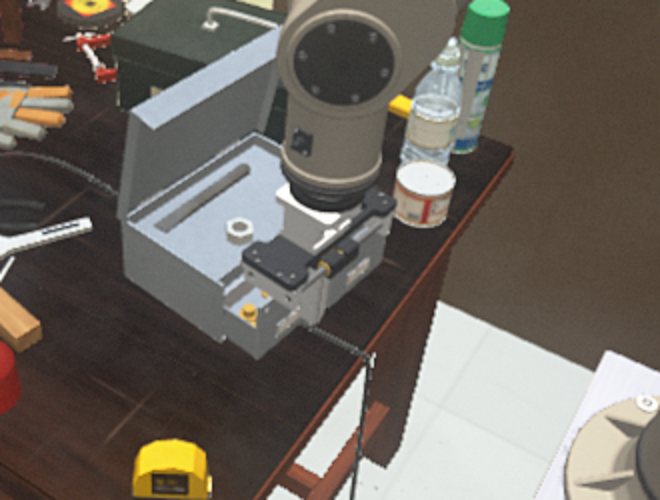

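The fingers are in front of the left drawer, at crop position (315,290), with no contact force. Pushing now.

```bash
python3 -m pendant '[{"grip":0,"offset":[8,-1.2,0],"dr":[0,0,0]},{"grip":0,"offset":[16,-2.4,0],"dr":[0,0,0]},{"grip":0,"offset":[26,-3.9,0],"dr":[0,0,0]},{"grip":0,"offset":[36,-5.3,0],"dr":[0,0,0]},{"grip":0,"offset":[46,-6.8,0],"dr":[0,0,0]}]'
python3 -m pendant '[{"grip":0,"offset":[5,-0.7,0],"dr":[0,0,0]},{"grip":0,"offset":[10,-1.5,0],"dr":[0,0,0]},{"grip":0,"offset":[14,-2.1,0],"dr":[0,0,0]},{"grip":0,"offset":[14,-2.1,0],"dr":[0,0,0]}]'
```

```text
t: 4.03
tcp_pos: [481.5, 38.5, 61.5]
tcp_rot: [0.997, -0.073, 0.0, -0.0]
ft_force: [-2.0, 1.4, 2.5]
grip_width: 0.0
gripper_force: 0.9
t: 4.53
tcp_pos: [495.1, 36.5, 61.5]
tcp_rot: [0.997, -0.073, 0.0, -0.0]
ft_force: [-0.3, -0.3, 0.1]
grip_width: 0.007
gripper_force: 0.0
```

```bash
python3 -m pendant '[{"grip":0,"offset":[2,-0.3,0],"dr":[0,0,0]},{"grip":0,"offset":[4,-0.6,0],"dr":[0,0,0]},{"grip":0,"offset":[4,-0.6,0],"dr":[0,0,0]}]'
python3 -m pendant '[{"grip":0,"offset":[1.5,-0.2,0],"dr":[0,0,0]},{"grip":0,"offset":[3,-0.4,0],"dr":[0,0,0]},{"grip":0,"offset":[3,-0.4,0],"dr":[0,0,0]}]'
```

```text
t: 4.9
tcp_pos: [497.7, 36.0, 61.4]
tcp_rot: [0.997, -0.072, -0.001, 0.0]
ft_force: [-9.3, 1.6, 6.2]
grip_width: 0.004
gripper_force: 4.1
t: 5.28
tcp_pos: [497.8, 35.9, 61.1]
tcp_rot: [0.997, -0.072, -0.003, 0.001]
ft_force: [-28.1, 5.3, 25.2]
grip_width: 0.004
gripper_force: 14.3
```

The left drawer is hard on its stop. I'll back off and go to the right one.

```bash
python3 -m pendant '[{"grip":0,"offset":[-15,2,0],"dr":[0,0,0]},{"grip":0,"offset":[-50,7,0],"dr":[0,0,0]},{"grip":0,"offset":[-70,10,40],"dr":[0,0,0]},{"grip":0,"offset":[-75,-10,90],"dr":[0,0,0]},{"grip":0,"offset":[-82,-60,90],"dr":[0,0,0]}]'
python3 -m pendant '[{"grip":0,"offset":[-5,-42,0],"dr":[0,0,0]},{"grip":0,"offset":[-5,-42,0],"dr":[0,0,0]}]'
```

```text
t: 5.9
tcp_pos: [421.9, -23.8, 154.9]
tcp_rot: [0.997, -0.071, 0.004, -0.0]
ft_force: [0.5, -0.9, -0.6]
grip_width: 0.0
gripper_force: 0.0
t: 6.15
tcp_pos: [414.3, -69.2, 151.7]
tcp_rot: [0.997, -0.075, 0.0, 0.0]
ft_force: [1.0, 0.3, -0.2]
grip_width: 0.005
gripper_force: 0.0
```

```bash
python3 -m pendant '[{"grip":0,"offset":[-6,1,0],"dr":[0,0,0]},{"grip":0,"offset":[-6,1,-20],"dr":[0,0,0]},{"grip":0,"offset":[-6,1,-20],"dr":[0,0,0]}]'
```

```text
t: 6.52
tcp_pos: [407.9, -64.3, 130.7]
tcp_rot: [0.997, -0.072, -0.001, -0.0]
ft_force: [0.3, 0.1, 0.3]
grip_width: 0.005
gripper_force: 0.0
```

Within reach (x'≈413). Descend and push.

```bash
python3 -m pendant '[{"grip":0,"offset":[0,0,-35],"dr":[0,0,0]},{"grip":0,"offset":[0,0,-70],"dr":[0,0,0]},{"grip":0,"offset":[0,0,-70],"dr":[0,0,0]}]'
python3 -m pendant '[{"grip":0,"offset":[8,-1.2,0],"dr":[0,0,0]},{"grip":0,"offset":[16,-2.4,0],"dr":[0,0,0]},{"grip":0,"offset":[26,-3.9,0],"dr":[0,0,0]},{"grip":0,"offset":[36,-5.3,0],"dr":[0,0,0]},{"grip":0,"offset":[46,-6.8,0],"dr":[0,0,0]}]'
python3 -m pendant '[{"grip":0,"offset":[8,-1.2,0],"dr":[0,0,0]},{"grip":0,"offset":[15,-2.2,0],"dr":[0,0,0]},{"grip":0,"offset":[20,-3,0],"dr":[0,0,0]},{"grip":0,"offset":[24,-3.5,0],"dr":[0,0,0]},{"grip":0,"offset":[24,-3.5,0],"dr":[0,0,0]}]'
```

```text
t: 6.9
tcp_pos: [407.5, -64.6, 60.5]
tcp_rot: [0.997, -0.072, -0.002, -0.0]
ft_force: [0.3, 0.0, 0.3]
grip_width: 0.004
gripper_force: 0.0
t: 7.52
tcp_pos: [455.6, -72.4, 61.6]
tcp_rot: [0.997, -0.073, 0.0, -0.0]
ft_force: [-1.7, 0.4, 1.2]
grip_width: 0.006
gripper_force: 0.9
t: 8.15
tcp_pos: [479.1, -75.8, 61.5]
tcp_rot: [0.997, -0.073, 0.0, -0.0]
ft_force: [1.2, 0.3, 0.6]
grip_width: 0.002
gripper_force: 0.0
```

```bash
python3 -m pendant '[{"grip":0,"offset":[2,-0.3,0],"dr":[0,0,0]},{"grip":0,"offset":[3.5,-0.5,0],"dr":[0,0,0]},{"grip":0,"offset":[3.5,-0.5,0],"dr":[0,0,0]}]'
python3 -m pendant '[{"grip":0,"offset":[1,-0.1,0],"dr":[0,0,0]},{"grip":0,"offset":[2.5,-0.4,0],"dr":[0,0,0]},{"grip":0,"offset":[2.5,-0.4,0],"dr":[0,0,0]}]'
```

```text
t: 8.52
tcp_pos: [481.9, -76.3, 61.4]
tcp_rot: [0.997, -0.073, -0.0, 0.0]
ft_force: [-4.3, 0.5, 2.3]
grip_width: 0.008
gripper_force: 2.0
t: 8.9
tcp_pos: [482.0, -76.4, 61.1]
tcp_rot: [0.997, -0.073, -0.003, 0.0]
ft_force: [-20.4, 3.0, 16.5]
grip_width: 0.003
gripper_force: 10.0
```

```bash
python3 -m pendant '[{"grip":0,"offset":[-10,1.5,0],"dr":[0,0,0]},{"grip":0,"offset":[-40,6,0],"dr":[0,0,0]},{"grip":0,"offset":[-50,6,50],"dr":[0,0,0]},{"grip":0,"offset":[-50,-10,110],"dr":[0,0,0]},{"grip":0,"offset":[-50,-60,170],"dr":[0,0,0]}]'
python3 -m pendant '[{"grip":0,"offset":[20,-40,50],"dr":[0,0,0]},{"grip":0,"offset":[40,-90,100],"dr":[0,0,0]},{"grip":0,"offset":[40,-90,130],"dr":[0,0,0]},{"grip":0,"offset":[40,-90,130],"dr":[0,0,0]}]'
python3 - <<'E'
from fit import *
f=grab("scene");a=f["pixels"];W=cloud(f);g=grab("top");T=cloud(g);b=g["pixels"]
cv2.imwrite("pics/s2.png",np.hstack([cv2.resize(a[80:280,190:370],None,fx=2,fy=2),cv2.resize(b[130:330,200:380],None,fx=2,fy=2)]))
P=np.vstack([T.reshape(-1,3),W.reshape(-1,3)]);P=P[np.isfinite(P).all(1)]
ps=-0.147;c,s=np.cos(ps),np.sin(ps)
L=np.stack([c*P[:,0]+s*P[:,1],-s*P[:,0]+c*P[:,1],P[:,2]],1)
for y0 in(113.5,-5.5):
    q=L[(abs(L[:,1]-y0)<45)&(L[:,2]>20)&(L[:,2]<90)&(L[:,0]>415)&(L[:,0]<515)];print(len(q),np.percentile(q[:,0],[2,10,25,50]))
W2=W.reshape(-1,3);L=np.stack([c*W2[:,0]+s*W2[:,1],-s*W2[:,0]+c*W2[:,1],W2[:,2]],1)
m=(abs(L[:,1]-54)<100)&(L[:,2]>115)&(L[:,2]<262)&(L[:,0]>600)&(L[:,0]<670);p=np.polyfit(L[m][:,2]-100,L[m][:,0],1)
for _ in range(4):
    q=L[m];r=abs(np.polyval(p,q[:,2]-100)-q[:,0])<4;p=np.polyfit(q[r][:,2]-100,q[r][:,0],1)
print("hinge x',ang",p[1],np.pi/2+np.arctan(p[0]),r.sum())
e=L[(L[:,2]>255)&(abs(L[:,1]-54)<140)&(L[:,0]>560)&(L[:,0]<640)];print(e.min(0),e.max(0))
E
```

```text
t: 9.52
tcp_pos: [435.2, -126.1, 222.2]
tcp_rot: [0.997, -0.071, 0.001, 0.0]
ft_force: [0.8, -1.4, -0.9]
grip_width: 0.003
gripper_force: 0.0
t: 10.02
tcp_pos: [476.1, -218.0, 352.2]
tcp_rot: [0.997, -0.073, 0.002, 0.001]
ft_force: [0.7, 0.3, -1.2]
grip_width: 0.008
gripper_force: 0.0
591 [493.66846147 494.30599328 495.01124986 495.68951386]
496 [494.11761748 495.05941769 495.80407586 496.47754814]
hinge x',ang 655.999727869626 1.3789976641577277 1576
[589.77817974 -69.24024622 255.16445275] [630.5284844  180.0467442  267.92947358]
```

View pics/s2.png

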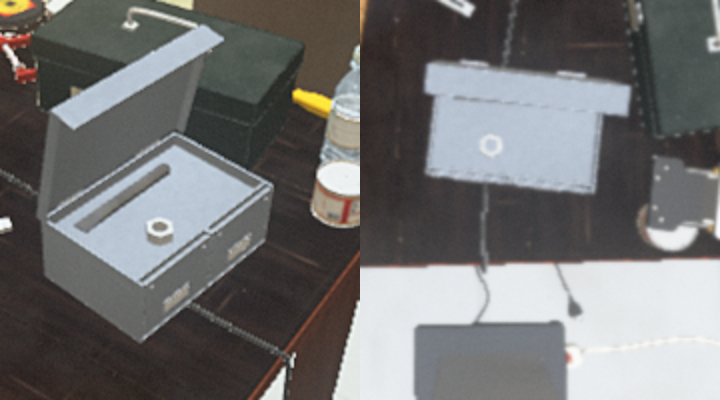

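Both drawers are flush at x'≈496, and the chisel and nut haven't moved. The lid edge runs from about (60,115) to (215,40) in the left half, at an angle of about 1.38. Next I go over and behind the lid.

```bash
python3 -m pendant '[{"grip":0,"offset":[0,0,50],"dr":[0,0,0]},{"grip":0,"offset":[50,30,60],"dr":[0,0,0]},{"grip":0,"offset":[100,65,60],"dr":[0,0,0]},{"grip":0,"offset":[145,100,60],"dr":[0,0,0]},{"grip":0,"offset":[185,135,60],"dr":[0,0,0]}]'
python3 -m pendant '[{"grip":0,"offset":[35,32,0],"dr":[0,0,0]},{"grip":0,"offset":[35,32,-50],"dr":[0,0,0]},{"grip":0,"offset":[35,32,-100],"dr":[0,0,0]},{"grip":0,"offset":[35,32,-145],"dr":[0,0,0]},{"grip":0,"offset":[35,32,-145],"dr":[0,0,0]}]'
```

```text
t: 10.75
tcp_pos: [660.7, -79.8, 407.8]
tcp_rot: [0.997, -0.072, -0.001, -0.0]
ft_force: [-0.3, -1.3, 1.1]
grip_width: 0.005
gripper_force: 0.0
t: 11.38
tcp_pos: [692.5, -49.2, 260.2]
tcp_rot: [0.997, -0.072, -0.004, 0.0]
ft_force: [0.6, -0.4, 0.8]
grip_width: 0.006
gripper_force: 0.0
```

```bash
python3 -m pendant '[{"grip":0,"offset":[-20,3,0],"dr":[0,0,0]},{"grip":0,"offset":[-35,5,0],"dr":[0,0,0]},{"grip":0,"offset":[-44,6.5,0],"dr":[0,0,0]},{"grip":0,"offset":[-44,6.5,0],"dr":[0,0,0]}]'
cat > arc.py <<'E'
import numpy as np,sys
from workcell import bot
c,s=.9892,-.1465
p=bot.get_obs()["tcp_pos"];h=655+9;r=float(sys.argv[1])
print(p,"x'",c*p[0]+s*p[1])
for th in np.arange(float(sys.argv[2]),float(sys.argv[3])-.001,-float(sys.argv[4])):
    x=h-r*np.cos(th)+4*np.sin(th);z=111+r*np.sin(th)+4*np.cos(th)-11+0;y=52.8
    print(round(th,2),np.round([c*x-s*y-p[0],s*x+c*y-p[1],z+0-p[2]+0+11-11+0],1) if 0 else np.round([c*x-s*y-p[0],s*x+c*y-p[1],z+11-p[2]],1))
E
python3 arc.py 150 1.4 -0.05 0.05
```

```text
t: 11.88
tcp_pos: [650.7, -43.1, 265.5]
tcp_rot: [0.997, -0.073, 0.001, 0.0]
ft_force: [0.6, -0.3, 0.1]
grip_width: 0.007
gripper_force: 0.0
[650.67831067 -43.13624024 265.46511732] x' 649.9704441123233
1.4 [-7.4  1.2 -6. ]
1.35 [-14.7   2.3  -7.2]
1.3 [-22.    3.4  -8.9]
1.25 [-29.1   4.5 -10.9]
1.2 [-36.2   5.5 -13.2]
1.15 [-43.1   6.5 -15.9]
1.1 [-49.9   7.5 -19. ]
1.05 [-56.5   8.5 -22.4]
1.0 [-63.    9.5 -26.1]
0.95 [-69.2  10.4 -30.1]
0.9 [-75.2  11.3 -34.5]
0.85 [-81.1  12.2 -39.1]
0.8 [-86.7  13.  -44.1]
0.75 [-92.   13.8 -49.3]
0.7 [-97.1  14.5 -54.8]
0.65 [-101.8   15.2  -60.5]
0.6 [-106.3   15.9  -66.5]
0.55 [-110.5   16.5  -72.7]
0.5 [-114.4   17.1  -79. ]
0.45 [-118.    17.6  -85.6]
0.4 [-121.2   18.1  -92.4]
0.35 [-124.1   18.5  -99.3]
0.3 [-126.7   18.9 -106.3]
0.25 [-128.9   19.2 -113.5]
0.2 [-130.8   19.5 -120.7]
0.15 [-132.2   19.7 -128.1]
0.1 [-133.4   19.9 -135.5]
0.05 [-134.1   20.  -143. ]
-0.0 [-134.5   20.1 -150.5]
-0.05 [-134.5   20.1 -158. ]
```

```bash
python3 -m pendant '[{"grip":0,"offset":[-7.4,1.2,-6],"dr":[0,0,0]},{"grip":0,"offset":[-14.7,2.3,-7.2],"dr":[0,0,0]},{"grip":0,"offset":[-22,3.4,-8.9],"dr":[0,0,0]},{"grip":0,"offset":[-29.1,4.5,-10.9],"dr":[0,0,0]},{"grip":0,"offset":[-36.2,5.5,-13.2],"dr":[0,0,0]}]'; python3 arc.py 150 1.2 0.6 0.04
```

```text
t: 12.5
tcp_pos: [614.1, -37.7, 251.2]
tcp_rot: [0.997, -0.073, 0.0, 0.0]
ft_force: [3.3, -1.0, 0.0]
grip_width: 0.004
gripper_force: 1.4
[614.13963356 -37.66153793 251.16236774] x' 613.0243408272133
1.2 [0.3 0.  1.1]
1.16 [-5.2  0.9 -1. ]
1.12 [-10.7   1.7  -3.4]
1.08 [-16.    2.5  -6. ]
1.04 [-21.3   3.2  -8.8]
1.0 [-26.4   4.  -11.8]
0.96 [-31.4   4.7 -15. ]
0.92 [-36.3   5.5 -18.4]
0.88 [-41.1   6.2 -22. ]
0.84 [-45.7   6.8 -25.8]
0.8 [-50.1   7.5 -29.8]
0.76 [-54.4   8.1 -33.9]
0.72 [-58.5   8.7 -38.2]
0.68 [-62.5   9.3 -42.7]
0.64 [-66.2   9.9 -47.4]
0.6 [-69.8  10.4 -52.2]
```

Contact at 3.3 N. I'll continue along the arc.

```bash
python3 -m pendant '[{"grip":0,"offset":[-5.2,0.9,-1.5],"dr":[0,0,0]},{"grip":0,"offset":[-10.7,1.7,-3.7],"dr":[0,0,0]},{"grip":0,"offset":[-16,2.5,-6],"dr":[0,0,0]},{"grip":0,"offset":[-21.3,3.2,-8.8],"dr":[0,0,0]},{"grip":0,"offset":[-26.4,4,-11.8],"dr":[0,0,0]}]'
python3 -m pendant '[{"grip":0,"offset":[-5,0.7,-3.2],"dr":[0,0,0]},{"grip":0,"offset":[-9.9,1.5,-6.6],"dr":[0,0,0]},{"grip":0,"offset":[-14.7,2.2,-10.2],"dr":[0,0,0]},{"grip":0,"offset":[-19.3,2.8,-14],"dr":[0,0,0]},{"grip":0,"offset":[-23.7,3.5,-18],"dr":[0,0,0]}]'; python3 arc.py 150 .8 0.2 0.04
```

```text
t: 13.12
tcp_pos: [587.9, -33.6, 239.3]
tcp_rot: [0.997, -0.073, 0.0, -0.0]
ft_force: [2.2, -1.0, 0.3]
grip_width: 0.005
gripper_force: 1.2
t: 13.75
tcp_pos: [564.2, -30.1, 221.2]
tcp_rot: [0.997, -0.073, -0.0, 0.0]
ft_force: [2.1, -0.1, 1.7]
grip_width: 0.006
gripper_force: 1.1
[564.15869153 -30.14483334 221.22452821] x' 562.4819957419272
0.8 [-0.1 -0.   0.2]
0.76 [-4.4  0.6 -4. ]
0.72 [-8.5  1.2 -8.3]
0.68 [-12.5   1.8 -12.8]
0.64 [-16.2   2.4 -17.4]
0.6 [-19.8   2.9 -22.2]
0.56 [-23.2   3.4 -27.2]
0.52 [-26.4   3.9 -32.2]
0.48 [-29.4   4.3 -37.4]
0.44 [-32.2   4.7 -42.7]
0.4 [-34.7   5.1 -48.1]
0.36 [-37.1   5.5 -53.6]
0.32 [-39.2   5.8 -59.2]
0.28 [-41.1   6.1 -64.9]
0.24 [-42.8   6.3 -70.7]
0.2 [-44.2   6.5 -76.5]
```

```bash
python3 -m pendant '[{"grip":0,"offset":[-4.4,0.6,-4],"dr":[0,0,0]},{"grip":0,"offset":[-8.5,1.2,-8.3],"dr":[0,0,0]},{"grip":0,"offset":[-12.5,1.8,-12.8],"dr":[0,0,0]},{"grip":0,"offset":[-16.2,2.4,-17.4],"dr":[0,0,0]},{"grip":0,"offset":[-19.8,2.9,-22.2],"dr":[0,0,0]}]'
python3 -m pendant '[{"grip":0,"offset":[-3.4,0.5,-5],"dr":[0,0,0]},{"grip":0,"offset":[-6.6,1,-10],"dr":[0,0,0]},{"grip":0,"offset":[-9.6,1.4,-15.2],"dr":[0,0,0]},{"grip":0,"offset":[-12.4,1.8,-20.5],"dr":[0,0,0]},{"grip":0,"offset":[-14.9,2.2,-25.9],"dr":[0,0,0]}]'; python3 arc.py 150 .4 -0.02 0.03
```

```text
t: 14.38
tcp_pos: [544.4, -27.2, 199.0]
tcp_rot: [0.997, -0.073, 0.0, -0.0]
ft_force: [2.2, -1.3, 0.5]
grip_width: 0.006
gripper_force: 0.9
t: 15.0
tcp_pos: [529.6, -25.0, 173.0]
tcp_rot: [0.997, -0.073, -0.0, -0.0]
ft_force: [2.1, -1.0, -0.1]
grip_width: 0.007
gripper_force: 0.8
[529.58509871 -25.0342648  173.0337107 ] x' 527.5330994401386
0.4 [-0.1  0.   0.1]
0.37 [-1.9  0.3 -4.1]
0.34 [-3.6  0.5 -8.2]
0.31 [ -5.1   0.7 -12.5]
0.28 [ -6.5   0.9 -16.7]
0.25 [ -7.8   1.1 -21. ]
0.22 [ -9.    1.3 -25.4]
0.19 [-10.    1.5 -29.8]
0.16 [-10.9   1.6 -34.2]
0.13 [-11.6   1.7 -38.6]
0.1 [-12.3   1.8 -43.1]
0.07 [-12.8   1.9 -47.6]
0.04 [-13.1   1.9 -52. ]
0.01 [-13.4   2.  -56.5]
-0.02 [-13.5   2.  -61. ]
```

The force direction looks odd, so I'll take a look.

```bash
python3 -c "
from h import *
f=grab('scene');cv2.imwrite('pics/s3.png',cv2.resize(f['pixels'][60:280,170:400],None,fx=2.6,fy=2.6,interpolation=2));print(bot.get_obs()['ft_force'])"
```

```text
[ 1.3883515  -0.35992785  0.65542233]
```

View pics/s3.png

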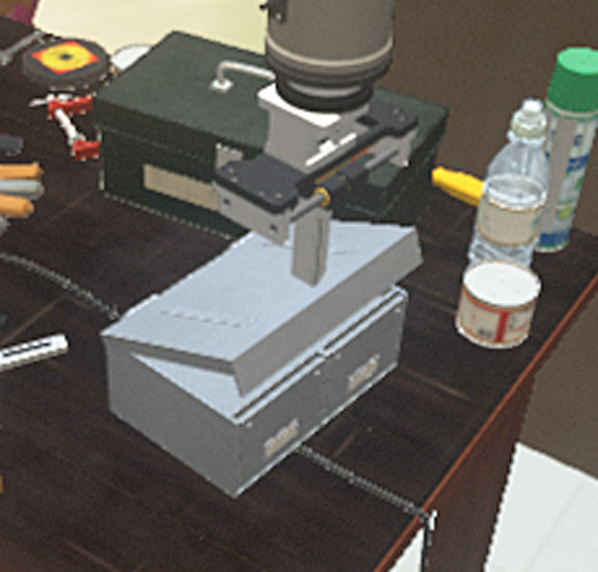

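The tip is on the lid at (312,280), near its free edge, and the lid is at about 0.4 rad and following cleanly. Continuing slower.

```bash
python3 -m pendant '[{"grip":0,"offset":[-1.9,0.3,-4.1],"dr":[0,0,0]},{"grip":0,"offset":[-3.6,0.5,-8.2],"dr":[0,0,0]},{"grip":0,"offset":[-5.1,0.7,-12.5],"dr":[0,0,0]},{"grip":0,"offset":[-6.5,0.9,-16.7],"dr":[0,0,0]},{"grip":0,"offset":[-7.8,1.1,-21],"dr":[0,0,0]}]'
python3 -m pendant '[{"grip":0,"offset":[-1.2,0.2,-4],"dr":[0,0,0]},{"grip":0,"offset":[-2,0.3,-7.5],"dr":[0,0,0]},{"grip":0,"offset":[-2.7,0.4,-11],"dr":[0,0,0]},{"grip":0,"offset":[-3.3,0.5,-14],"dr":[0,0,0]},{"grip":0,"offset":[-3.8,0.6,-17],"dr":[0,0,0]}]'
python3 -m pendant '[{"grip":0,"offset":[-0.3,0,-2],"dr":[0,0,0]},{"grip":0,"offset":[-0.6,0.1,-4],"dr":[0,0,0]},{"grip":0,"offset":[-0.9,0.1,-6],"dr":[0,0,0]},{"grip":0,"offset":[-1.1,0.2,-8],"dr":[0,0,0]},{"grip":0,"offset":[-1.3,0.2,-9.5],"dr":[0,0,0]}]'
```

```text
t: 15.68
tcp_pos: [521.9, -24.0, 152.1]
tcp_rot: [0.997, -0.073, 0.0, -0.0]
ft_force: [0.5, -1.4, 0.9]
grip_width: 0.001
gripper_force: 0.8
t: 16.3
tcp_pos: [518.2, -23.4, 135.2]
tcp_rot: [0.997, -0.073, 0.0, -0.0]
ft_force: [1.5, -0.1, 1.8]
grip_width: 0.005
gripper_force: 0.7
t: 16.92
tcp_pos: [516.9, -23.2, 125.8]
tcp_rot: [0.997, -0.073, 0.0, -0.0]
ft_force: [2.4, -0.7, 0.9]
grip_width: 0.001
gripper_force: 0.7
```

```bash
python3 -m pendant '[{"grip":0,"offset":[-0.1,0,-1.5],"dr":[0,0,0]},{"grip":0,"offset":[-0.2,0,-3],"dr":[0,0,0]},{"grip":0,"offset":[-0.3,0,-4.5],"dr":[0,0,0]},{"grip":0,"offset":[-0.4,0,-6],"dr":[0,0,0]},{"grip":0,"offset":[-0.4,0,-7],"dr":[0,0,0]}]'
python3 -m pendant '[{"grip":0,"offset":[0,0,-1],"dr":[0,0,0]},{"grip":0,"offset":[0,0,-2],"dr":[0,0,0]},{"grip":0,"offset":[0,0,-3],"dr":[0,0,0]},{"grip":0,"offset":[0,0,-3],"dr":[0,0,0]}]'
```

```text
t: 17.55
tcp_pos: [516.4, -23.1, 118.8]
tcp_rot: [0.997, -0.073, -0.0, -0.0]
ft_force: [0.8, 0.0, 2.0]
grip_width: 0.004
gripper_force: 0.7
t: 18.05
tcp_pos: [516.4, -23.2, 115.7]
tcp_rot: [0.997, -0.073, -0.0, -0.0]
ft_force: [0.8, -0.6, 0.9]
grip_width: 0.004
gripper_force: 0.0
```

```bash
python3 -m pendant '[{"grip":0,"offset":[0,0,-0.7],"dr":[0,0,0]},{"grip":0,"offset":[0,0,-1.4],"dr":[0,0,0]},{"grip":0,"offset":[0,0,-1.4],"dr":[0,0,0]}]'
python3 -m pendant '[{"grip":0,"offset":[0,0,-0.7],"dr":[0,0,0]},{"grip":0,"offset":[0,0,-1.4],"dr":[0,0,0]},{"grip":0,"offset":[0,0,-1.4],"dr":[0,0,0]}]'
```

```text
t: 18.42
tcp_pos: [516.5, -23.2, 115.2]
tcp_rot: [0.997, -0.073, 0.0, 0.0]
ft_force: [-6.5, 0.5, 16.2]
grip_width: 0.005
gripper_force: 7.8
t: 18.8
tcp_pos: [516.6, -23.2, 114.9]
tcp_rot: [0.997, -0.073, 0.0, 0.0]
ft_force: [-14.4, 0.6, 38.1]
grip_width: 0.005
gripper_force: 19.3
```

Solid stop at z≈115, so the lid is shut. Lift off and verify.

```bash
python3 -m pendant '[{"grip":0,"offset":[0,0,5],"dr":[0,0,0]},{"grip":0,"offset":[0,0,30],"dr":[0,0,0]},{"grip":0,"offset":[0,0,80],"dr":[0,0,0]},{"grip":0,"offset":[0,-30,130],"dr":[0,0,0]},{"grip":0,"offset":[-10,-80,160],"dr":[0,0,0]}]'
python3 -m pendant '[{"grip":0,"offset":[-10,-50,30],"dr":[0,0,0]},{"grip":0,"offset":[-20,-100,50],"dr":[0,0,0]},{"grip":0,"offset":[-20,-130,50],"dr":[0,0,0]},{"grip":0,"offset":[-20,-130,50],"dr":[0,0,0]}]'
python3 - <<'E'
from fit import *
f=grab("scene");a=f["pixels"];W=cloud(f);g=grab("top");b=g["pixels"]
cv2.imwrite("pics/s4.png",np.hstack([cv2.resize(a[80:280,190:370],None,fx=2,fy=2),cv2.resize(b[130:330,200:380],None,fx=2,fy=2)]))
P=W.reshape(-1,3);c,s=.9892,-.1465
L=np.stack([c*P[:,0]+s*P[:,1],-s*P[:,0]+c*P[:,1],P[:,2]],1)
q=L[(abs(L[:,1]-54)<115)&(L[:,0]>500)&(L[:,0]<645)&(L[:,2]>90)&(L[:,2]<115)]
print(len(q),np.median(q[:,2]),np.polyfit(q[:,0],q[:,2],1))
for y0 in(113.5,-5.5):
    q=L[(abs(L[:,1]-y0)<45)&(L[:,2]>15)&(L[:,2]<65)&(L[:,0]>415)&(L[:,0]<515)];print(len(q),np.percentile(q[:,0],[10,50]))
E
```

```text
t: 19.42
tcp_pos: [507.4, -102.8, 275.6]
tcp_rot: [0.997, -0.071, 0.001, -0.0]
ft_force: [0.8, -0.8, -0.9]
grip_width: 0.002
gripper_force: 0.0
t: 19.92
tcp_pos: [485.9, -235.5, 322.9]
tcp_rot: [0.997, -0.074, -0.0, 0.0]
ft_force: [-1.2, 0.6, 0.0]
grip_width: 0.009
gripper_force: 0.0
3817 103.47475263486879 [1.06514041e-03 1.02868901e+02]
273 [494.12811182 495.46889673]
228 [494.8927327  496.23567528]
```

View pics/s4.png

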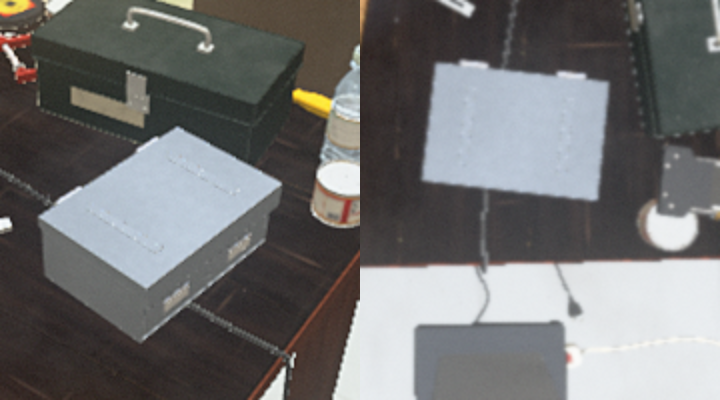

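The picture shows the lid lying flat, at z about 103.5 with no slope, at (160,205). The drawer fronts are flush below the lip, around (200,270).

```bash
python3 -c "
from workcell import workorder
print(workorder.sign_off())"
```

```text
the job is handed in; nothing more can be done
None
```

I pushed both drawers fully home, then eased the lid down until it was fully shut, and handed the job in at about 20 s; the final images show the lid flat and the drawer fronts flush.

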